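# Secure a museum transit case with hasp and snap hook

## Robot

A 6-joint arm with a two-finger parallel gripper is mounted at the origin on the work surface. World frame = base frame: x ahead of the robot, y to its left, z up, the work surface at z = 0. Lengths are in m, angles in degrees, forces in N, time in s.
With the tool pointing down it reaches from about 0.4 to 0.825 m from the base axis. Payload 7 kg.
Tool frame: the origin (TCP) lies at the very end of the fingers, on their centre line; the grasp point (between the pads) lies hold_point_z behind it (hold_point_z is the distance from the TCP to the grasp point, in m); z points along the fingers, y is the direction in which the jaws open and shut (so a half turn about z gives the same grasp; the last joint's range is limited). The gripper opens to 88 mm and grips with 3 to 60 N. Pads are 19 mm wide; open, the fingers measure 130 mm over their backs; the gripper's body (78 mm by 193 mm) begins 47 mm behind the grasp point.
Start: joints at [87.726, 20.546, 0.682, 0, -70.136, -16.507], TCP at [0.217, 0.639, 0.227] pointing down, gripper open.
Joint ranges: [-176.03, 176.03], [-82.01, 121.73], [-58.28, 71.71], [-173.87, 95.51], [-174.79, -0.11], [-173.66, 173.66]. Speed limits (degrees/s): [136.94, 136.94, 172.46, 180, 180, 180].

## Interface

Orientations are given as [roll, pitch, yaw] about the fixed x, y, z axes, in that order (R = Rz(yaw) Ry(pitch) Rx(roll)).
In Python, from plant import get_obs, snapshot, close_job, hold_point_z gives the robot as it stands. The module is installed in compiled form; this text tells all that it offers.
- The arm moves only by the tool jog_arm, never from a script. Its argument "commands" is a list of rows, each a list of 4 numbers: the shift along the world's x, y, z in mm, then the turn about the world's z in degrees. In form: [[x, y, z, turn], ...]. A call has exactly 10 rows; each row shifts and turns the commanded pose from where the row before left it; what a row does not reach is not made up. A row lasts 1/12 s, in which the tool goes at most 41.7 mm and 7.16 degrees, less where a joint would pass 70% of its speed; a pose out of reach is approached as far as the arm can. A call is refused whole if a number of a shift passes 41.7 or a number of a turn 7.16, either way. A call with a gripper value outside its range is refused whole. "fingers" is the finger opening in mm, from 0 to 87.6, set as the call begins (left out, the last holds). The fingers move at their own pace and stop on an object; the grip force is fixed at half the most. Time passes only in rows, so rows that do not move let the fingers close, or fill a call up. It gives the time, the measured TCP pose, the force and the opening at its end, in the units of the state.
- get_obs(): the state, without advancing time (a new reading comes with each control period).
- snapshot(name): name is "scene" or "top"; returns a dict with "image" (400x640x3 uint8, red, green, blue), "fov_y" (degrees; the focal length in pixels is half the picture's height over the tangent of half this angle, whatever the lens; pixels are square), "cx", "cy" (the principal point, pixels), "rvec" (rotation vector, rad) and "tvec" (3), from world to camera coordinates, as OpenCV has them. Camera axes: x right, y down, z forward; pixel columns grow to the right and rows downward; lengths in m; the calibration is good to about 2 mm. A picture is of the moment at which its call begins. There is no depth.
- close_job(): hands the job in, once; it reports no verdict.
The state is a dict: "clock": time; "joint_pos": joint angles; "qvel": joint speeds; "tau": joint torques, N m; "tool_pos": TCP position; "orientation": TCP orientation; "force": force on the tool from outside, world axes, zero at the start; "moment": the same for the moment, N m; "opening": finger opening in m.
Only numpy, scipy, OpenCV 4.12 (cv2) and the standard library are available. Lean on these libraries where they do the work, as an engineer would, in place of code of your own. Each camera call takes 0.05 s, during which the arm holds its last target.

## Task

Get the closed transit case ready for the store: gently fold its hasp flat down over the staple, then take the steel snap hook from the table and press its gate against the staple's upright bar until the bar is inside and the gate springs shut. Before letting go, pull the hook lightly back by its tail (5 to 10 N) so that the bar bears in the hook's bend and proves the catch; never force the hook (always under 15 N on the staple). Leave it hanging clipped on the staple with the hasp still flat, and everything else on the table where it is.

Things in the scene. Friction and masses are not known exactly. Their poses are not given: they have to be found in the camera images.
- case: Closed flat grey transit case with aluminium corners, fixed to the table: 200 (x) x 300 (y) x 76 mm high. Origin: centre of its underside, on the table; frame level, z up. Its own -x is the front, an upright face 100 mm from the origin. Hasp and staple are one hand-fitted set screwed to the front, up to 9 mm to either side of the middle (along y): see or feel where.
- staple_spot (a point): Where the middle of the staple's upright bar would be if it sat at the middle of the front (point and axes of the case, 42 mm before the face, 38 mm up). The true bar is up to 9 mm off along the case's y. The staple is a rigid loop of 8 mm round steel: this upright bar and two level prongs, 16 mm above and below (centre lines); 32 mm deep between flat hasp and bar.
- hasp (a joint): Angle of the hasp, a steel leaf 62 wide, 54 long, 3 mm thick, hinged along the case's y, 5 mm before the face, 64 mm up. 0 = flat on the front, its slot (18 x 36 mm) round the staple; 1.57 = straight out; 3.1 = up. Starts at 1.5 to 2.2; stiff, stays where left (about 1 N moves its end). Side strips, 9 to 31 mm from the staple's middle, can be pushed beside the staple.
- snap_hook: Steel snap hook of round bar, 134 long, 46 wide, 10 mm thick, about 0.14 kg, lying flat, this side up. Origin on the underside; z up; bar and gate centred at z = 5 mm. +x to the bend (crown), -x to the tail, gate on the +y side. Spine: bar along y = -20 to -23, inner side at about y = -16. Fingers can take it by its shank (see there).
- hook_shank (a point): Middle of the hook's flat-sided shank, the place to grip it: at x = -58, y = 0, z = 5 mm of the hook, axes as the hook. The flats run from x = -74 to -42, 16 mm apart (y = -8 to 8), 10 mm high. The tail ring lies behind, to x = -95.
- hook_mouth (a point): Where the bar should meet the gate: x = 5, y = 13, z = 5 mm of the hook. The gate is a 7 mm rod along y = 13 from its pivot at x = -30 to x = 19.5, where it meets the blunt nose (10 mm bar, end at x = 19). Let the bar meet it between x = -4 and 14: beyond, it strikes the nose; nearer the pivot it jams. It goes in towards -y.
- hook_crown (a point): Axis of an 8 mm bar seated in the hook's crown: x = 25, y = -5, z = 5 mm of the hook (inner wall of the crown at x = 29). Once the bar's axis is inside y = 3 mm of the hook, draw the hook back by its tail: the bar runs under the nose into the crown and the gate springs shut behind it.
- gate (a joint): Angle of the hook's gate: 0 = shut (sprung), opens inwards, towards the spine, to a hard stop at 0.65. Spring torque 0.045 N m shut, 0.16 N m fully open: about 1.3 to 4.6 N at 35 mm from the pivot.
- saucer_a: White china saucer lying upside down, 140 mm across, 20 high; leave alone. Origin: centre of its underside.
- saucer_b: A second such saucer; leave alone.
- saucer_c: A third such saucer; leave alone.
- jar: Small glass jar with black cap, 44 mm across, 55 high; leave alone. Origin: centre of its underside.
- loupe: Black eye loupe standing on the table, 38 mm across, 30 high; leave alone. Origin: centre of its underside.
- spatula: Wood-handled spatula lying along its x, 180 mm long, 9 high; leave alone. Origin near its middle, on the underside.
- brush: Flat wooden brush, 155 mm long, 9 high, lying on the case lid towards the back; leave alone. Origin on the underside near its middle.
Mind the look-alikes: they are no part of the job. Of the things that look like the snap_hook, the smaller one is meant.

How it is judged (in metres and radians):
On the way, in this order (a step that is already met when the one before it is completed fails the run):
1. the hasp is folded flat over the staple (value of joint hasp below 0.12 rad), for 0.2 s.
2. the gate is pressed open against the staple (value of joint gate above 0.25 rad and contact force between snap_hook and case above 0.5 N), for 0.05 s.
3. the hook is shut around the bar and pulled back so that the bar bears in its bend with more than 4 N (value of joint gate below 0.06 rad and x of staple_spot in the frame of snap_hook between 0.01 and 0.038 m and y of staple_spot in the frame of snap_hook between -0.024 and 0.012 m and contact force between snap_hook and case above 4 N), for 0.2 s.
At the end, for the whole second after the job is handed in: The hasp hangs flat (under 0.15 rad) over the staple; the snap hook is on the staple, at rest, with the bar inside it and its gate shut (under 0.06 rad) (value of joint hasp below 0.15 rad and value of joint gate below 0.06 rad and x of staple_spot in the frame of snap_hook between -0.03 and 0.038 m and y of staple_spot in the frame of snap_hook between -0.024 and 0.014 m and z of staple_spot in the frame of snap_hook between -0.02 and 0.03 m and linear speed of snap_hook below 0.03 m/s); the robot touches nothing.
It fails at once if the hook is forced against the case or its staple with more than 15 N (contact force between snap_hook and case above 15 N).
It fails at once if the robot presses on the case or hasp with more than 25 N (contact force between the arm and case above 25 N).
It fails at once if a saucer, the jar, loupe, spatula or brush is moved by more than 25 mm (distance of any of saucer_a, saucer_b, saucer_c, jar, loupe, spatula, brush from where it was at the start of the episode above 0.025 m).
It also fails if it takes over 72 s, if anything falls off the work surface, if the arm or the gripper's body presses on something with over 40 N, if the wrist force passes 120 N, or if a joint passes its speed limit or range.

## Working session

There is one attempt and no reset: what is moved stays moved. The work goes in short steps, Python scripts to look and compute and a tool call to move; the robot and the scene stay as the last step left them, time stands still between calls to the robot, and variables do not carry over. Pictures are saved under pics/ and viewed, and the job is handed in when it is done.

Besides the shell and the picture viewer there is one more tool, called as name(argument=value, ...) on one line, values as JSON. jog_arm: Moves the arm, as the interface text tells. Its arguments: {"type":"object","properties":{"commands":{"type":"array","items":{"type":"array","items":{"type":"number"}}},"fingers":{"type":"number"}},"required":["commands"]}

```bash
mkdir -p pics; cat > h.py <<'E'
import numpy as np, cv2, pickle
from plant import get_obs, snapshot, close_job, hold_point_z
def snap(cam,tag):
    s=snapshot(cam); pickle.dump(s,open(f'pics/{tag}.pkl','wb')); cv2.imwrite(f'pics/{tag}.png',s['image'][:,:,::-1]); return s
def load(tag): return pickle.load(open(f'pics/{tag}.pkl','rb'))
def crop(tag,x0,y0,x1,y1,k,out):
    im=load(tag)['image'][y0:y1,x0:x1,::-1]; cv2.imwrite(f'pics/{out}.png',cv2.resize(im,None,fx=k,fy=k,interpolation=cv2.INTER_CUBIC))
def cam(s):
    R=cv2.Rodrigues(np.array(s['rvec'],float))[0]; t=np.array(s['tvec'],float).ravel()
    f=s['image'].shape[0]/2/np.tan(np.radians(s['fov_y'])/2); return R,t,f
def px2w(s,u,v,z=None,x=None,y=None):
    R,t,f=cam(s); d=R.T@np.array([(u-s['cx'])/f,(v-s['cy'])/f,1]); o=-R.T@t
    k=(z-o[2])/d[2] if z is not None else ((x-o[0])/d[0] if x is not None else (y-o[1])/d[1]); return o+k*d
def w2px(s,p):
    R,t,f=cam(s); c=R@np.array(p,float)+t; return np.array([s['cx']+f*c[0]/c[2],s['cy']+f*c[1]/c[2]])
E
python3 - <<'E'
from h import *
for c in('scene','top'):
    s=snap(c,c+'0'); R,t,f=cam(s); print(c,-R.T@t,R[2],f,s['cx'],s['cy'])
print(get_obs(),hold_point_z)
E
```

```text
scene [ 1.72985249 -0.00625866  0.9537919 ] [-0.80784164 -0.02323241 -0.58894155] 466.2820724239099 326.89330778592154 196.7567117376266
top [ 0.35778941 -0.02721988  1.15719277] [ 0.17635864 -0.00677114 -0.98430269] 455.097970268497 313.9443734781369 199.21071495240798
{'clock': 0.1, 'joint_pos': array([ 8.77253502e+01,  2.05865949e+01,  6.36969452e-01, -1.71850326e-02,
       -7.01353448e+01, -1.65059228e+01]), 'qvel': array([-0.06712202, -0.12167862,  0.12349008,  0.02616665, -0.01224823,
       -0.01865773]), 'tau': array([-6.42896557e-04, -5.84163487e+01,  2.93753636e+01,  7.01544687e+00,
        1.01653661e-02, -5.69351960e-05]), 'tool_pos': array([0.21721109, 0.63861881, 0.22571082]), 'orientation': array([ 1.79913941e+02, -8.65340446e-03, -1.87864175e+01]), 'force': array([ 0.6839288 , -0.19822777,  0.5524286 ]), 'moment': array([-0.01343023, -0.03198598, -0.03417207]), 'opening': 0.08783103575142817} 0.0188
```

View pics/scene0.png

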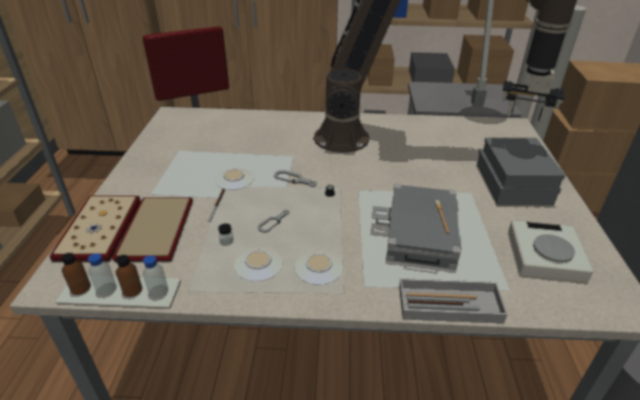

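View pics/top0.png

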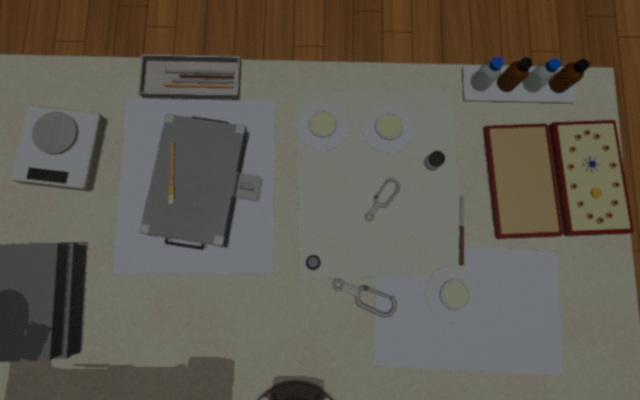

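The two hooks are at top-image (383,198), the smaller, and (365,297), the larger. The case is at (195,180), with its front and hasp towards image right (248,187), about world -y.

```bash
python3 - <<'E'
from h import *
crop('top0',130,100,290,260,5,'c1'); crop('top0',340,160,420,240,8,'c2'); crop('scene0',350,170,480,280,6,'c3'); crop('scene0',245,195,305,245,10,'c4')
E
```

```text
(no output)
```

View pics/c1.png

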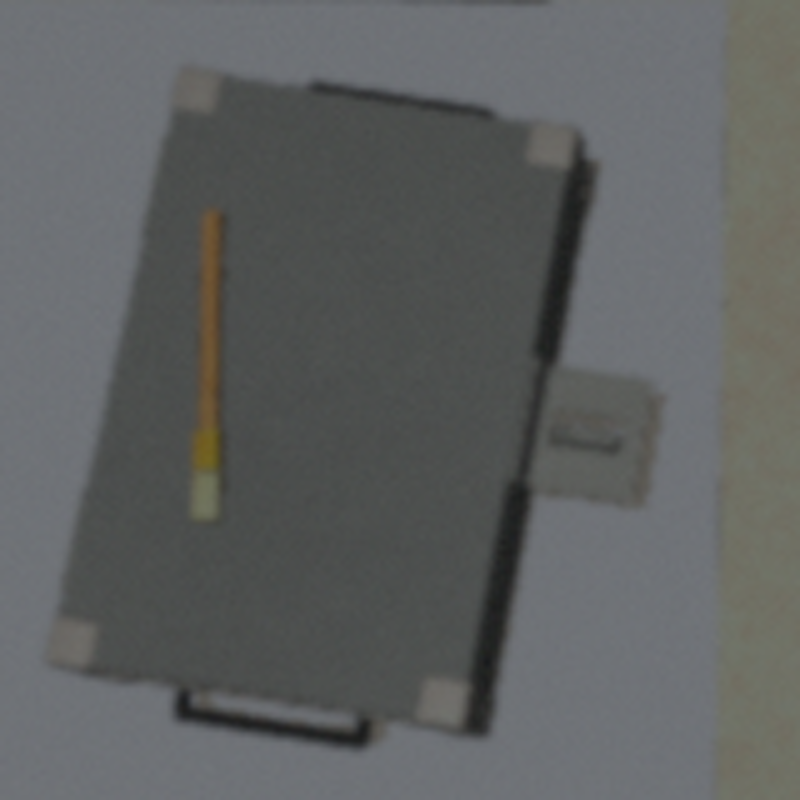

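View pics/c2.png

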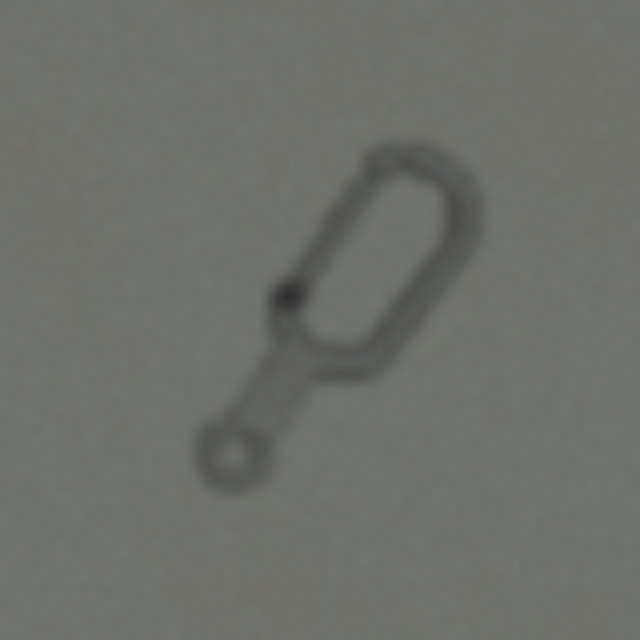

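View pics/c3.png

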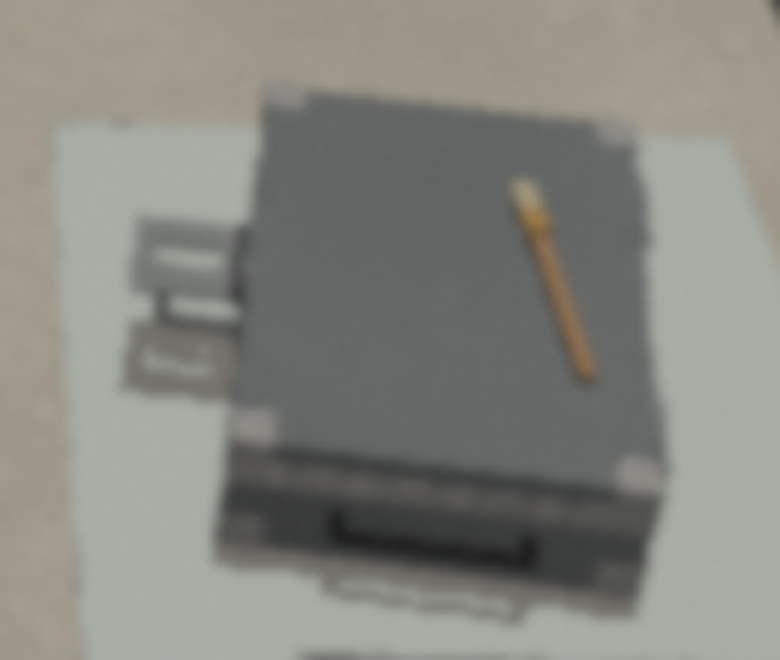

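View pics/c4.png

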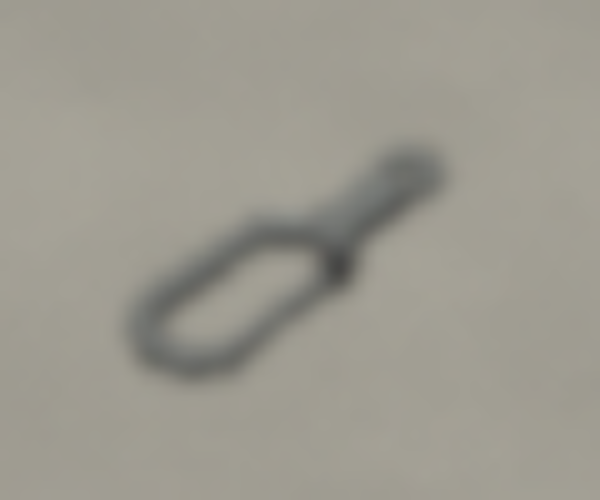

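```bash
cat > m.py <<'E'
from h import *
from scipy.optimize import least_squares
s=load('top0'); sc=load('scene0')
# case lid corners (case frame -> px) top
def pose(p,q): # p=(x,y,yaw)
    c,si=np.cos(p[2]),np.sin(p[2]); return np.array([p[0]+c*q[0]-si*q[1],p[1]+si*q[0]+c*q[1],q[2]])
def fit(obs,p0):
    r=lambda p: np.concatenate([w2px(ss,pose(p,q))-np.array(u) for ss,q,u in obs])
    o=least_squares(r,p0,loss='soft_l1'); return o.x,r(o.x).reshape(-1,2)
if __name__=='__main__':
    for u,v in [(185,68),(582,125),(468,728),(50,662)]:
        print('lid',px2w(s,130+u/5,100+v/5,z=0.076).round(4))
    for u,v in [(262,90),(634,130),(665,475),(238,435)]:
        print('lid sc',px2w(sc,350+u/6,170+v/6,z=0.076).round(4))
    for n,u,v in [('ring',232,455),('shank',273,388),('pivot',290,296),('noseend',375,165),('crown',480,200)]:
        print(n,px2w(s,340+u/8-.5+.06,160+v/8-.5+.06,z=0.005).round(4))
    for n,u,v in [('ring',408,168),('pivot',340,268)]:
        print(n,px2w(sc,245+u/10-.45,195+v/10-.45,z=0.005).round(4))
    T='t'
    # hasp tip corners in case
    for u,v in [(660,383),(643,505)]:
        for z in(.05,.064,.08,.09): print('hasp',z,px2w(s,130+u/5,100+v/5,z=z).round(4))
E
python3 m.py
```

```text
lid [0.7605 0.3351 0.076 ]
lid [0.7352 0.1365 0.076 ]
lid [0.4357 0.177  0.076 ]
lid [0.4631 0.3766 0.076 ]
lid sc [0.4461 0.1781 0.076 ]
lid sc [0.4722 0.3783 0.076 ]
lid sc [0.7511 0.3417 0.076 ]
lid sc [0.7344 0.1449 0.076 ]
ring [ 0.5223 -0.1757  0.005 ]
shank [ 0.5443 -0.1889  0.005 ]
pivot [ 0.5744 -0.1945  0.005 ]
noseend [ 0.6182 -0.2224  0.005 ]
crown [ 0.6073 -0.2563  0.005 ]
ring [ 0.5185 -0.1776  0.005 ]
pivot [ 0.5719 -0.1935  0.005 ]
hasp 0.05 [0.6107 0.0956 0.05  ]
hasp 0.064 [0.6075 0.094  0.064 ]
hasp 0.08 [0.6039 0.0923 0.08  ]
hasp 0.09 [0.6016 0.0912 0.09  ]
hasp 0.05 [0.5489 0.1016 0.05  ]
hasp 0.064 [0.5465 0.1    0.064 ]
hasp 0.08 [0.5437 0.0981 0.08  ]
hasp 0.09 [0.542  0.0969 0.09  ]
```

```bash
cat > fitc.py <<'E'
from m import *
def A(u,v): return (130+(u+.5)/5-.5,100+(v+.5)/5-.5)
def B(u,v): return (350+(u+.5)/6-.5,170+(v+.5)/6-.5)
L=lambda x,y:(x,y,.076)
obs=[(s,L(.1,-.15),A(185,68)),(s,L(-.1,-.15),A(580,125)),(s,L(-.1,.15),A(468,726)),(s,L(.1,.15),A(50,662)),
(sc,L(-.1,.15),B(262,90)),(sc,L(.1,.15),B(634,130)),(sc,L(.1,-.15),B(665,470)),(sc,L(-.1,-.15),B(236,435)),
(sc,(-.1,-.15,0),B(215,565)),(sc,(.1,-.15,0),B(635,612))]
p,r=fit(obs,[.6,.257,1.44]); print(p,np.degrees(p[2])); print(r.round(1))
# hasp
def hp(q,sy,): a,e=q; return pose(p,(-.105-.054*np.sin(a),e+sy*.031,.064-.054*np.cos(a)))
ho=[(s,-1,A(660,383)),(s,1,A(643,505)),(sc,1,B(138,218)),(sc,-1,B(130,290))]
f=lambda q:np.concatenate([w2px(ss,hp(q,sy))-np.array(u) for ss,sy,u in ho])
o=least_squares(f,[1.8,0]); print('hasp a,e',o.x,f(o.x).reshape(-1,2).round(1))
a,e=o.x
np.save('case.npy',np.array([*p,e]))
for z in(.022,.038,.054): print('bar',pose(p,(-.142,e,z)))
im=sc['image'][:,:,::-1].copy(); 
def ov(ss,x0,y0,x1,y1,k,out):
    im=cv2.resize(ss['image'][y0:y1,x0:x1,::-1],None,fx=k,fy=k,interpolation=cv2.INTER_CUBIC)
    im=np.clip(im.astype(float)*1.6,0,255).astype(np.uint8)
    def P(q): u=w2px(ss,pose(p,q)); return tuple(int(round(v)) for v in ((u-[x0,y0]+.5)*k-.5))
    ln=lambda a_,b_,c: cv2.line(im,P(a_),P(b_),c,1)
    for z in(0,.076):
        c=[(-.1,-.15,z),(.1,-.15,z),(.1,.15,z),(-.1,.15,z)]
        for i in range(4): ln(c[i],c[(i+1)%4],(0,255,0))
    st=[(-.105,e,.054),(-.142,e,.054),(-.142,e,.022),(-.105,e,.022)]
    for i in range(3): ln(st[i],st[i+1],(0,0,255))
    def hq(l,y): return (-.105-l*np.sin(a),e+y,.064-l*np.cos(a))
    c=[hq(0,-.031),hq(.054,-.031),hq(.054,.031),hq(0,.031)]
    for i in range(4): ln(c[i],c[(i+1)%4],(255,0,0))
    cv2.imwrite(f'pics/{out}.png',im)
ov(s,130,100,290,260,5,'o1'); ov(sc,350,170,480,280,6,'o3')
E
python3 fitc.py
```

```text
[0.60008797 0.25826435 1.4407414 ] 82.54840154858466
[[-0.7 -0.1]
 [-0.5  0.1]
 [-0.2 -0.4]
 [ 0.3 -0.1]
 [ 0.4 -0.9]
 [-0.4 -1. ]
 [-0.2  3.8]
 [-1.1  0.7]
 [ 0.  -1.5]
 [-0.1 -0.3]]
hasp a,e [1.53418034e+00 9.28788718e-04] [[-0.6 -0.1]
 [-1.5 -0. ]
 [-0.1  0.1]
 [-0.6  0.2]]
bar [0.58075124 0.11758402 0.022     ]
bar [0.58075124 0.11758402 0.038     ]
bar [0.58075124 0.11758402 0.054     ]
```

View pics/o1.png

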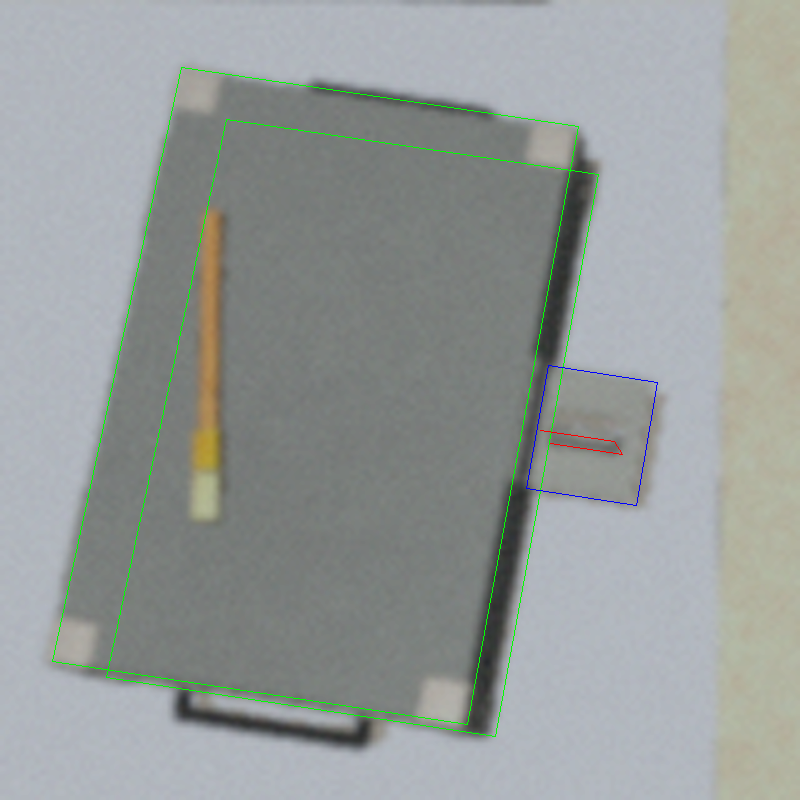

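View pics/o3.png

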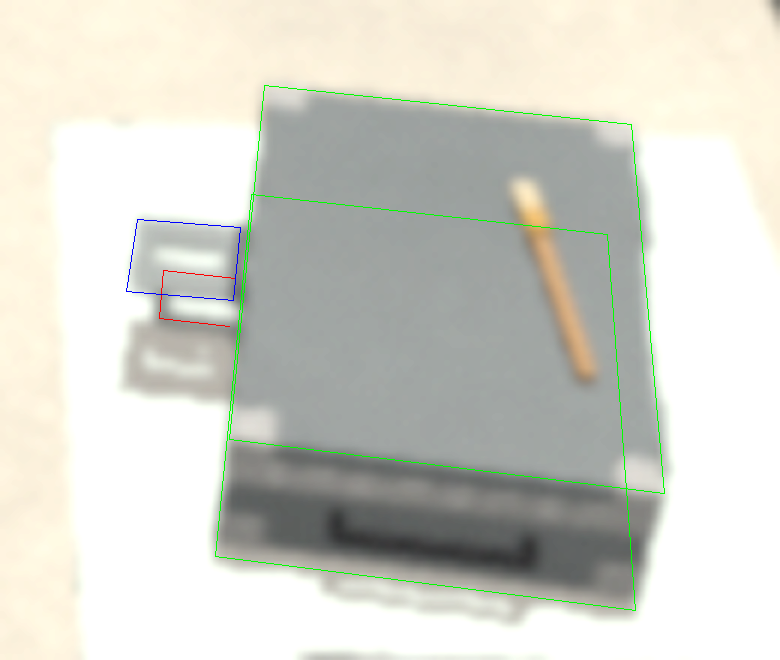

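jog_arm(commands=[[18,-26.5,0,-4],[18,-26.5,0,-4],[18,-26.5,0,-4],[18,-26.5,0,-4],[18,-26.5,0,-4],[18,-26.5,0,-4],[18,-26.5,0,-4],[18,-26.5,0,-4],[18,-26.5,0,-4],[18,-26.5,0,-4]], fingers=28)

```text
clock: 0.93
tool_pos: [0.3978, 0.3725, 0.2264]
orientation: [180.0, -0.0, -59.0]
force: [0.7, 1.1, 0.9]
opening: 0.0299
```

jog_arm(commands=[[20,-29,0,-4],[20,-29,0,-4],[20,-29,0,-4],[20,-29,0,-4],[20,-29,0,-4],[20,-29,-10,-4],[20,-29,-20,-4],[20,-29,-25,-4],[20,-29,-25,-4],[2,-1,-20,-2.7]])

```text
clock: 1.77
tool_pos: [0.5792, 0.1098, 0.1262]
orientation: [179.9, -0.1, -97.9]
force: [-0.9, 0.7, 0.1]
opening: 0.0276
```

```bash
python3 - <<'E'
from h import *
s=snap('scene','scene1'); o=get_obs(); print(o['tool_pos'],o['orientation'],o['force'],o['opening'])
crop('scene1',340,130,470,260,6,'d1')
E
```

```text
[0.57640368 0.1104919  0.12209086] [179.62060122  -0.19994014 -98.09992806] [-1.80956557 -0.18324283 -3.73470076] 0.027960063069286858
```

View pics/d1.png

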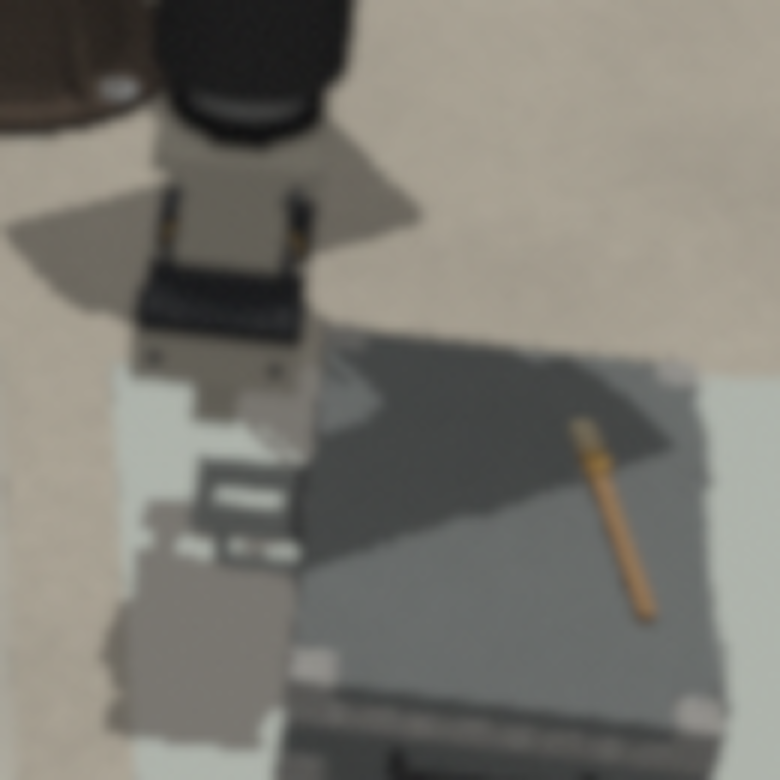

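jog_arm(commands=[[0,0,-17,0.3],[0,0,-17,0],[0,0,-12,0],[0,0,-6,0],[0,0,-5,0],[0,0.5,-5,0],[0.2,1.5,-4,0],[0.2,1.5,-4,0],[0.3,2.5,-4,0],[0.3,2.5,-4,0]])

```text
clock: 2.65
tool_pos: [0.5791, 0.1228, 0.0504]
orientation: [-180.0, 0.0, -97.2]
force: [0.3, -1.5, 1.3]
opening: 0.0279
```

```bash
python3 - <<'E'
from h import *
s=snap('scene','scene2'); o=get_obs(); print(o['tool_pos'],o['orientation'],o['force'],o['opening'])
crop('scene2',340,130,470,260,6,'d2')
E
```

```text
[0.57889578 0.12309779 0.04956798] [ 1.79991444e+02 -4.05354573e-03 -9.71718597e+01] [0.30989403 0.5396095  0.54621173] 0.027783471601708
```

View pics/d2.png

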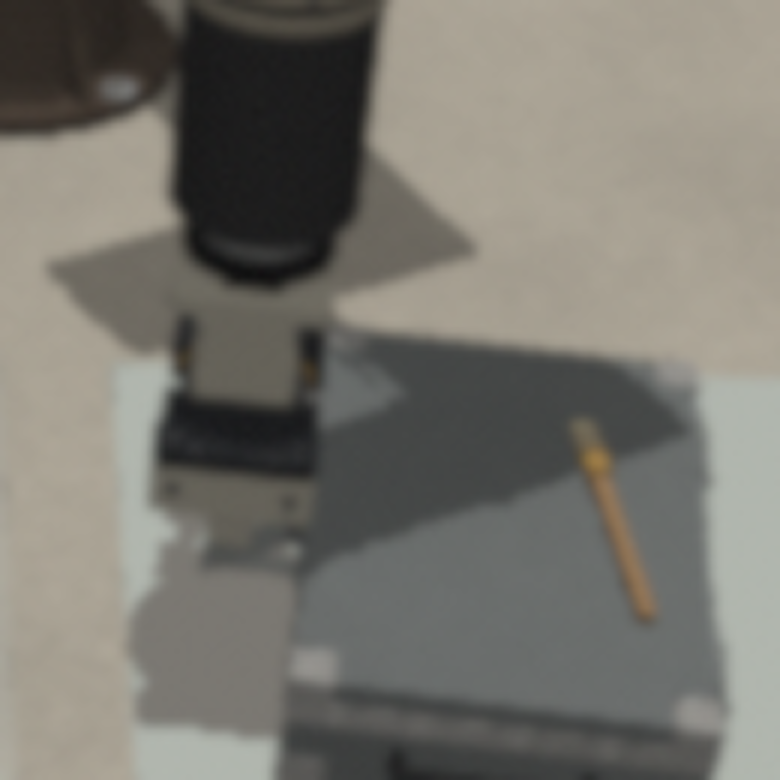

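jog_arm(commands=[[0,0,-3,0],[0,0,-3,0],[0.4,3,-2.5,0],[0.4,3,-2.5,0],[0.4,3.5,-1.7,0],[0.4,3.5,-1.7,0],[0.3,2,-0.5,0],[0.3,2,-0.5,0],[0.2,1.5,0,0],[0,0,0,0]])

```text
clock: 3.53
tool_pos: [0.5811, 0.1413, 0.0348]
orientation: [180.0, -0.0, -97.2]
force: [-0.3, -0.4, -0.7]
opening: 0.0279
```

```bash
python3 - <<'E'
from h import *
p=np.load('case.npy');o=get_obs(); print(o['tool_pos'],o['orientation'],o['force'],o['opening'])
d=o['tool_pos'][:2]-p[:2]; c,s=np.cos(p[2]),np.sin(p[2]); print('case',d@[c,s],d@[-s,c])
E
```

```text
[0.5811057  0.14132647 0.03479323] [ 1.79975530e+02 -1.00300216e-02 -9.71720258e+01] [-0.30587023 -0.4329757  -0.70183503] 0.027871257679620502
case -0.11841209245954264 0.0036564549126974753
```

jog_arm(commands=[[0,0.5,0,0],[0,0.5,0,0],[0,0.5,0,0],[0,0.5,0,0],[0,0,0,0],[0,0,0,0],[0,0,0,0],[0,0,0,0],[0,0,0,0],[0,0,0,0]])

```text
clock: 4.37
tool_pos: [0.5813, 0.1431, 0.0349]
orientation: [180.0, -0.0, -97.2]
force: [-0.5, -2.8, -0.8]
opening: 0.0285
```

jog_arm(commands=[[0,0.4,0,0],[0,0.4,0,0],[0,0.3,0,0],[0,0,0,0],[0,0,0,0],[0,0,0,0],[0,0,0,0],[0,0,0,0],[0,0,0,0],[0,0,0,0]])

```text
clock: 5.2
tool_pos: [0.5813, 0.1436, 0.0349]
orientation: [180.0, -0.0, -97.2]
force: [1.7, -5.5, -1.9]
opening: 0.028
```

jog_arm(commands=[[0,0.4,0,0],[0,0.3,0,0],[0,0,0,0],[0,0,0,0],[0,0,0,0],[0,-3,0,0],[0,-6,0,0],[0,-10,0,0],[0,-15,0,0],[0,-15,0,0]])

```text
clock: 6.03
tool_pos: [0.5813, 0.0949, 0.035]
orientation: [-180.0, 0.0, -97.1]
force: [-0.4, 0.3, 0.3]
opening: 0.0281
```

jog_arm(commands=[[0,-25,5,4],[0,-32,20,6.5],[0,-33,20,6.5],[0,-33,10,6.5],[0,-33,0,6.5],[0,-33,0,6.5],[0,-33,0,6.5],[0,-33,0,6.5],[0,-20,0,6.5],[0,0,0,6]], fingers=45)

```text
clock: 6.87
tool_pos: [0.5801, -0.184, 0.0898]
orientation: [180.0, -0.0, -35.1]
force: [0.6, 0.5, 0.5]
opening: 0.045
```

```bash
python3 - <<'E'
from h import *
o=get_obs(); print(o['tool_pos'],o['orientation'],o['force'],o['opening'])
s=snap('scene','scene3');s=snap('top','top3')
crop('scene3',350,170,480,280,6,'d3'); crop('top3',230,150,290,210,10,'d4')
E
```

```text
[ 0.5801388  -0.18395435  0.08981958] [ 1.79981424e+02 -5.51185754e-06 -3.50924275e+01] [0.61178203 0.52500426 0.52592599] 0.04501729998062502
```

View pics/d3.png

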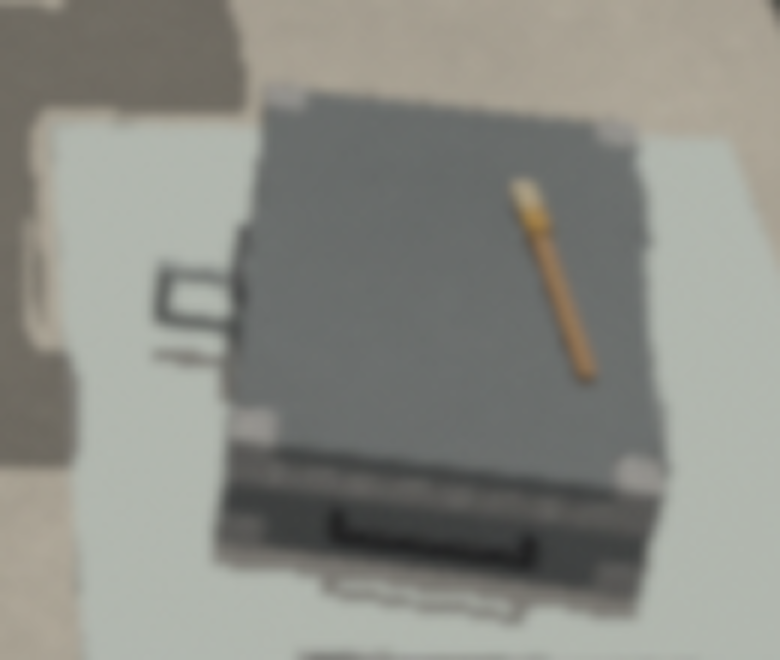

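View pics/d4.png

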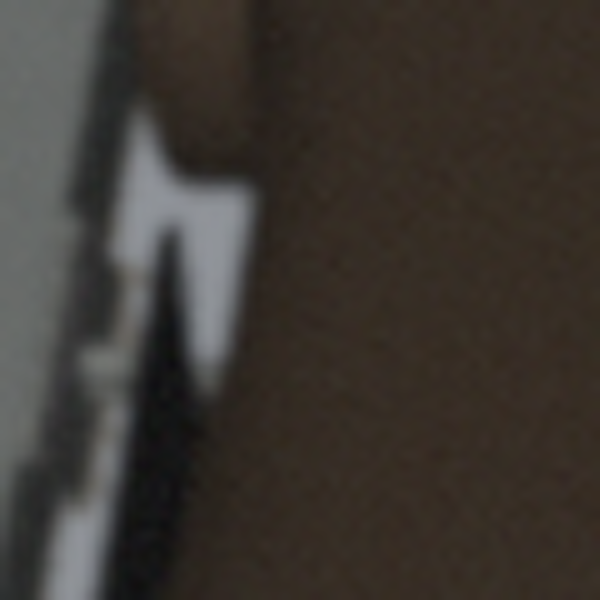

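View pics/top3.png

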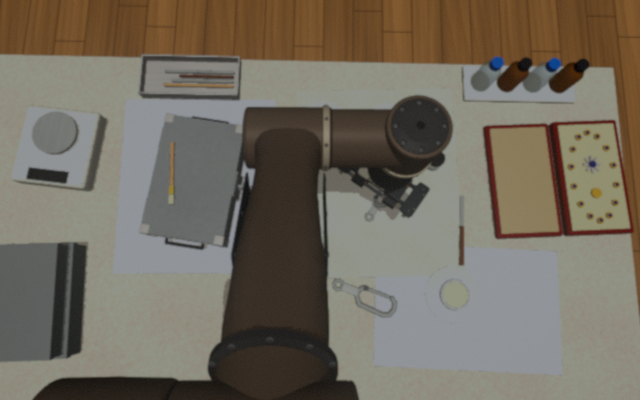

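```bash
cat > hk.py <<'E'
from m import *
from scipy.optimize import minimize
obs=[]
def A(u,v): return (340+(u+.5)/8-.5,160+(v+.5)/8-.5)
def B(u,v): return (245+(u+.5)/10-.5,195+(v+.5)/10-.5)
obs=[(s,(-.058,0,.005),A(273,388)),(s,(-.030,.013,.008),A(290,296)),(sc,(-.03,.013,.008),B(340,266))]
p,r=fit(obs,[.59,-.22,-.6]); print(p,np.degrees(p[2]),r.round(1))
def outline():
    t=np.linspace(0,2*np.pi,40)
    ring=[(-.084+.011*np.cos(a),.011*np.sin(a),.005) for a in t]
    sh=[(-.074,-.008,.01),(-.042,-.008,.01),(-.042,.008,.01),(-.074,.008,.01),(-.074,-.008,.01)]
    gate=[(-.03,.013,.005),(.0195,.013,.005)]
    return [ring,sh,gate,[(.039,-.02,.005),(.039,.005,.005)],[(-.025,-.028,.005),(.02,-.028,.005)],[(.02,.018,.005),(-.03,.018,.005)],[(-.03,-.016,.005),(.02,-.016,.005)],[(.029,-.01,.005),(.029,.005,.005)]]
def ov(p,ss,x0,y0,x1,y1,k,out):
    im=cv2.resize(ss['image'][y0:y1,x0:x1,::-1],None,fx=k,fy=k,interpolation=cv2.INTER_CUBIC)
    im=np.clip(im.astype(float)*1.5,0,255).astype(np.uint8)
    for L in outline():
        P=[((w2px(ss,pose(p,q))-[x0,y0]+.5)*k-.5).round().astype(int) for q in L]
        cv2.polylines(im,[np.array(P,np.int32)],False,(0,0,255),1)
    cv2.imwrite(f'pics/{out}.png',im)
if __name__=='__main__':
    ov(p,s,340,160,420,240,8,'e1'); ov(p,sc,245,195,305,245,10,'e2'); np.save('hook.npy',p); print(pose(p,(-.058,0,.005)))
E
python3 hk.py
```

```text
[ 0.59187023 -0.221311   -0.59478253] -34.078528952419624 [[-0.   0.2]
 [-0.1 -0.2]
 [-0.2 -0. ]]
[ 0.54383055 -0.18881194  0.005     ]
```

View pics/e1.png

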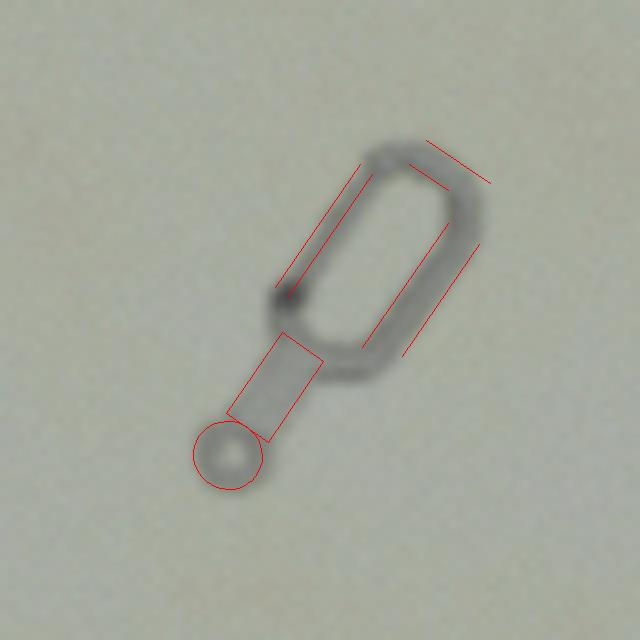

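View pics/e2.png

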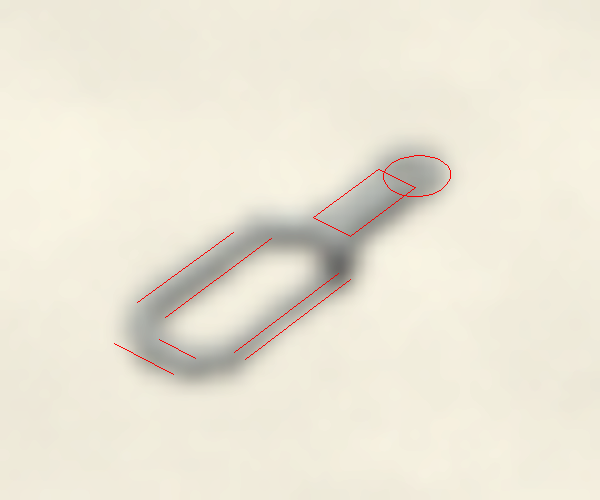

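```bash
cat > reg.py <<'E'
from m import *
from scipy.optimize import minimize
C=[(-42,-3),(-38,-12),(-33,-18),(-25,-21.5),(0,-23),(15,-22.5),(25,-20),(31,-14),(34,-6),(33,3),(30,9),(25,12.5),(19,13)]
C=np.array(C)/1000
def render(ss,p,x0,y0,x1,y1,k=8,zc=.005):
    im=np.zeros(((y1-y0)*k,(x1-x0)*k),np.float32)
    R,t,f=cam(ss); dist=(R@np.array([p[0],p[1],.005])+t)[2]; sc_=f/dist*k
    def P(q): return ((w2px(ss,pose(p,(q[0],q[1],zc)))-[x0,y0]+.5)*k-.5)
    def pl(L,w,v=1.,cl=False):
        cv2.polylines(im,[np.round(np.array([P(q) for q in L])*16).astype(np.int32)],cl,v,max(1,int(round(w*sc_))),cv2.LINE_AA,4)
    pl(C,.010); pl([(-.03,.013),(.0195,.013)],.007); pl([(-.040,.004),(-.032,.012)],.010)
    t=np.linspace(0,2*np.pi,30); pl([(-.0845+.0075*np.cos(a),.0075*np.sin(a)) for a in t],.006)
    q=np.array([P(a) for a in [(-.076,-.008),(-.040,-.008),(-.040,.008),(-.076,.008)]])
    cv2.fillPoly(im,[np.round(q*16).astype(np.int32)],1.,cv2.LINE_AA,4)
    im=cv2.GaussianBlur(im,(0,0),k*.9)
    return cv2.resize(im,(x1-x0,y1-y0),interpolation=cv2.INTER_AREA)
def score(p,views,zc=.005):
    tot=0
    for ss,b in views:
        m=render(ss,p,*b,zc=zc); g=ss['image'][b[1]:b[3],b[0]:b[2]].astype(float).mean(2); g=-(g-np.median(g))
        m=m-m.mean(); g=g-g.mean(); tot+=(m*g).sum()/np.sqrt((m*m).sum()*(g*g).sum())
    return -tot
def run(views,p0,zc=.005):
    S=np.array([.001,.001,.02])
    o=minimize(lambda d:score(np.array(p0)+d*S,views,zc),[0,0,0],method='Nelder-Mead',options=dict(initial_simplex=[[0,0,0],[3,0,0],[0,3,0],[0,0,3]],xatol=.02,fatol=1e-5))
    return np.array(p0)+o.x*S,o.fun
if __name__=='__main__':
    p0=np.load('hook.npy'); bt=(340,160,420,240); bs=(250,198,300,240)
    for v in ([(s,bt)],[(sc,bs)],[(s,bt),(sc,bs)]):
        p,f=run(v,p0); print(p.round(4),np.degrees(p[2]).round(2),f,pose(p,(-.058,0,.005)).round(4))
    np.save('hook2.npy',p)
    import hk; hk.ov(p,s,340,160,420,240,8,'e1')
E
python3 reg.py
```

```text
[ 0.5913 -0.2205 -0.5765] -33.03 -0.9274621968847435 [ 0.5427 -0.1889  0.005 ]
[ 0.5935 -0.2211 -0.5861] -33.58 -0.9723426654107459 [ 0.5452 -0.189   0.005 ]
[ 0.5923 -0.2207 -0.5822] -33.35 -1.8921893042429176 [ 0.5438 -0.1889  0.005 ]
[ 0.59187023 -0.221311   -0.59478253] -34.078528952419624 [[-0.   0.2]
 [-0.1 -0.2]
 [-0.2 -0. ]]
```

View pics/e1.png

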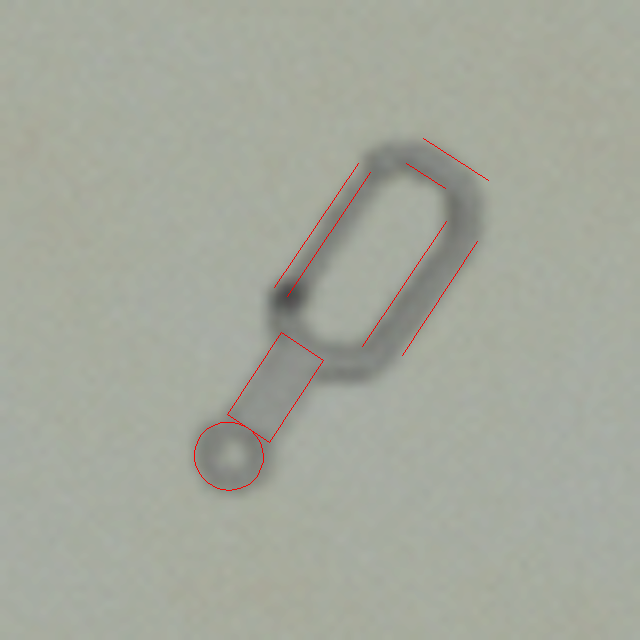

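jog_arm(commands=[[-12,-1.7,0,1.6],[-12,-1.7,0,0],[-12,-1.6,-10,0],[0,0,-25,0],[0,0,-20,0],[0,0,-15,0],[0,0,-8,0],[0,0,-5,0],[0,0,0,0],[0,0,0,0]])

```text
clock: 7.8
tool_pos: [0.5456, -0.1841, 0.0075]
orientation: [-180.0, -0.0, -33.6]
force: [-0.2, -0.5, 0.8]
opening: 0.045
```

jog_arm(commands=[[-0.9,-2.4,0,0],[-0.9,-2.4,0,0],[0,0,-2,0],[0,0,-2,0],[0,0,-0.5,0],[0,0,0,0],[0,0,0,0],[0,0,0,0],[0,0,0,0],[0,0,0,0]])

```text
clock: 8.63
tool_pos: [0.5436, -0.1889, 0.0024]
orientation: [-180.0, -0.0, -33.6]
force: [0.2, -0.1, -0.1]
opening: 0.0449
```

```bash
python3 - <<'E'
from h import *
o=get_obs(); print(o['tool_pos'],o['orientation'],o['force'],o['opening'])
s=snap('scene','scene4')
crop('scene4',235,180,315,240,10,'d5')
E
```

```text
[ 0.54355042 -0.18886322  0.00243815] [-1.79998724e+02 -7.55857060e-04 -3.35780106e+01] [ 0.22641249 -0.09011825 -0.05969865] 0.044937350592354694
```

View pics/d5.png

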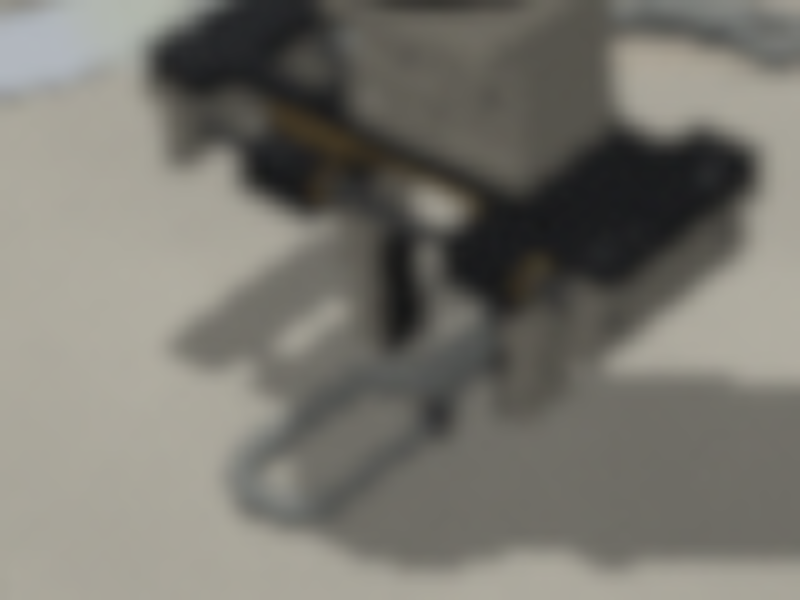

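The fingers straddle the shank at crop (400-520, 330), with the shank between them. Closing.

jog_arm(commands=[[0,0,0,0],[0,0,0,0],[0,0,0,0],[0,0,0,0],[0,0,0,0],[0,0,0,0],[0,0,0,0],[0,0,0,0],[0,0,0,0],[0,0,0,0]], fingers=8)

```text
clock: 9.52
tool_pos: [0.5435, -0.1889, 0.0024]
orientation: [180.0, 0.0, -33.6]
force: [0.1, -0.5, 0.0]
opening: 0.0153
```

jog_arm(commands=[[0,0,2,0],[0,0,5,0],[0,0,10,0],[0,0,20,0],[0,0,23,0],[0,0,20,0],[0,0,0,0],[0,0,0,0],[0,0,0,0],[0,0,0,0]])

```text
clock: 10.35
tool_pos: [0.5428, -0.1888, 0.0818]
orientation: [180.0, 0.1, -33.6]
force: [-0.3, -0.0, -1.9]
opening: 0.0159
```

```bash
python3 - <<'E'
from h import *
o=get_obs(); print(o['tool_pos'],o['orientation'],o['force'],o['opening'])
s=snap('scene','scene5')
crop('scene5',215,150,315,225,8,'d6')
E
```

```text
[ 0.54279693 -0.18880753  0.08183515] [ 1.79971700e+02  6.93540244e-02 -3.35922045e+01] [-0.25578263 -0.04626585 -1.85967807] 0.01594207215426929
```

View pics/d6.png

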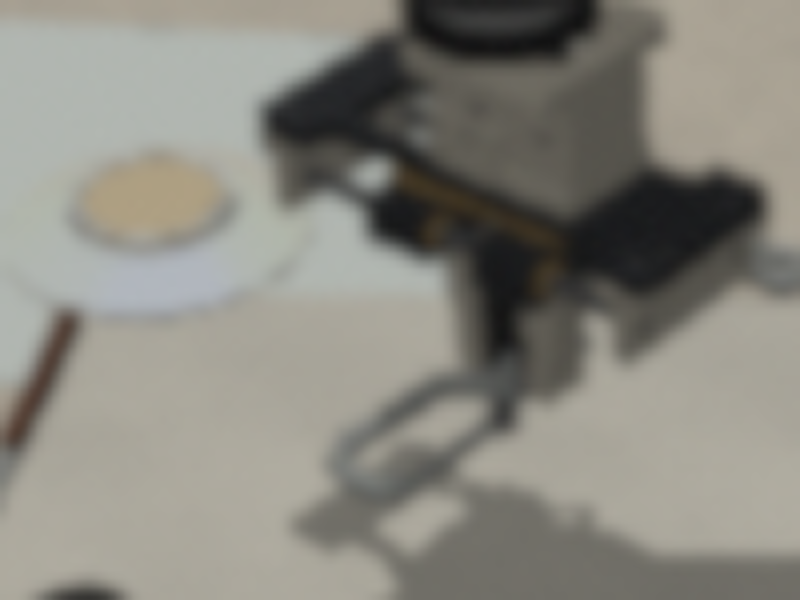

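jog_arm(commands=[[-3.2,14,0,4.2],[-3.2,24,0,4.2],[-3.2,30,0,4.2],[-3.2,34,0,4.2],[-3.2,34,0,4.2],[-3.2,34,0,4.2],[-3.2,30,0,4.2],[-3.2,19,0,4.2],[0,0,0,0],[0,0,0,0]])

```text
clock: 11.23
tool_pos: [0.5174, 0.031, 0.0818]
orientation: [180.0, 0.1, 0.1]
force: [0.0, -0.1, -0.3]
opening: 0.0152
```

```bash
python3 - <<'E'
from h import *
o=get_obs(); print(o['tool_pos'],o['orientation'],o['force'],o['opening'])
s=snap('scene','scene6'); s=snap('top','top6')
crop('scene6',320,130,450,240,6,'d7'); crop('top6',220,150,340,250,6,'d8')
E
```

```text
[0.51739339 0.03101817 0.08182375] [1.79967946e+02 7.41403094e-02 1.32573724e-01] [ 0.0053006  -0.12770912 -0.34607334] 0.015247867183483414
```

View pics/d7.png

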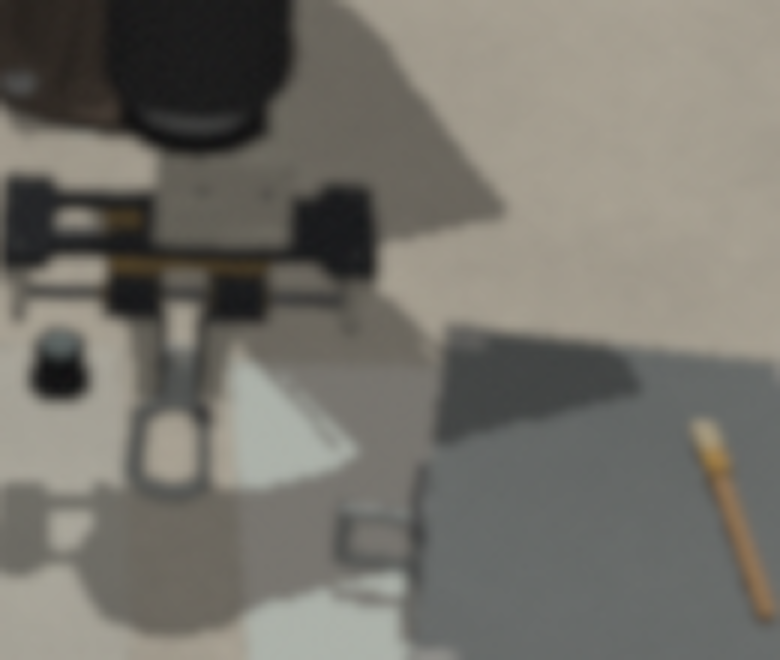

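View pics/d8.png

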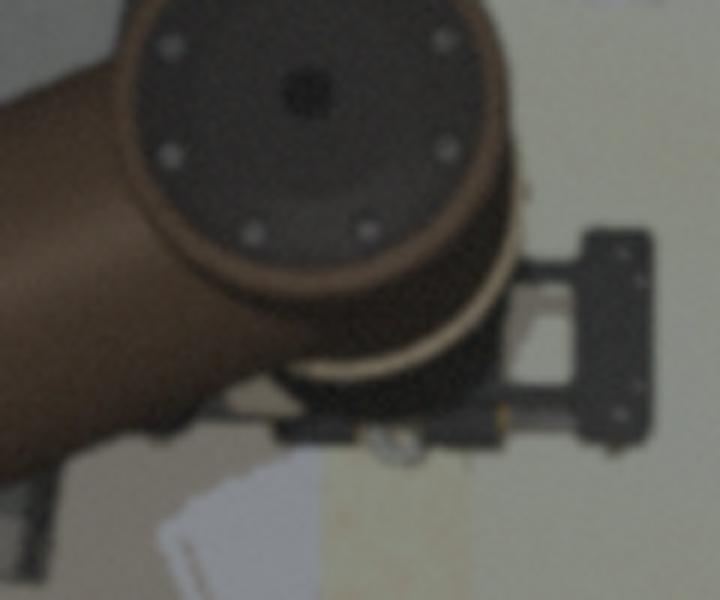

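```bash
cat > r6.py <<'E'
from reg import *
s6=load('scene6'); T=np.array([.5174,.0310])
p0=np.array([T[0]+.058,T[1],.002])
import reg
b=(336,188,362,217)
b=(337,189,360,216)
for zc in (.081,.0845,.088):
    p,f=run([(s6,b)],p0,zc=zc); print(zc,p.round(4),np.degrees(p[2]).round(2),f, 'tcp in hook x,y', (T-p[:2]).round(4))
    p2=p
# bar points
for u,v,z in [(345,508,.054),(341,560,.022)]:
    a=(320+(u+.5)/6-.5,130+(v+.5)/6-.5); print('bar',px2w(s6,*a,z=z).round(4))
p=np.array([T[0]+.058,T[1],.002])
x0,y0,x1,y1,k=320,130,450,240,6
im=cv2.resize(s6['image'][y0:y1,x0:x1,::-1],None,fx=k,fy=k,interpolation=cv2.INTER_CUBIC)
im=np.clip(im.astype(float)*1.4,0,255).astype(np.uint8)
def dr(L,c): cv2.polylines(im,[np.array([((w2px(s6,q)-[x0,y0]+.5)*k-.5).round() for q in L],np.int32)],False,c,1)
import hk
zc=.0845
for L in hk.outline(): dr([pose(p,(q[0],q[1],zc)) for q in L],(0,0,255))
dr([(.5808,.1176,.022),(.5808,.1176,.054)],(255,0,0))
cv2.imwrite('pics/f1.png',im)
E
python3 r6.py
```

```text
0.081 [ 0.5737  0.0309 -0.0261] -1.5 -0.6328489844555424 tcp in hook x,y [-0.0563  0.0001]
0.0845 [ 0.5786  0.0307 -0.0273] -1.56 -0.6361905390523283 tcp in hook x,y [-0.0612  0.0003]
0.088 [ 0.5831  0.0304 -0.0409] -2.34 -0.6384317495995907 tcp in hook x,y [-0.0657  0.0006]
bar [0.5789 0.1185 0.054 ]
bar [0.5825 0.1187 0.022 ]
[ 0.59187023 -0.221311   -0.59478253] -34.078528952419624 [[-0.   0.2]
 [-0.1 -0.2]
 [-0.2 -0. ]]
```

View pics/f1.png

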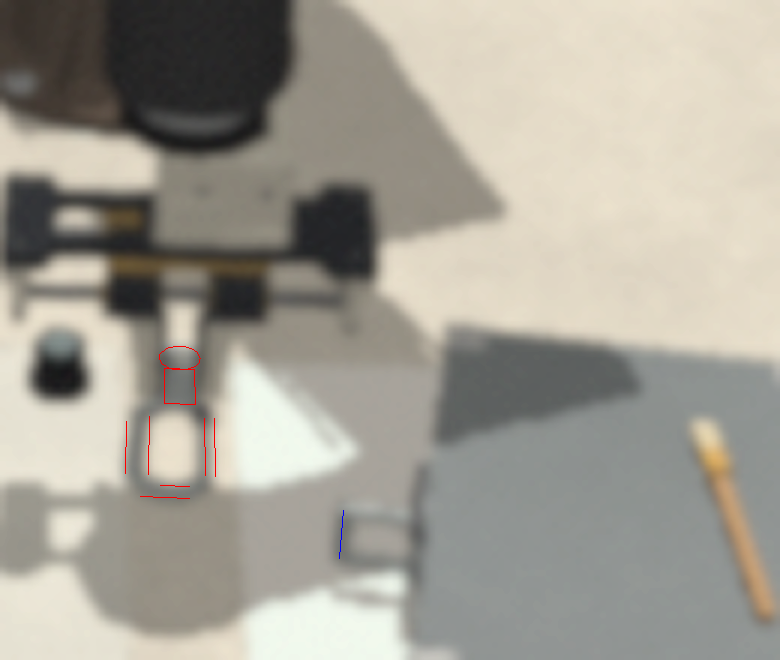

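jog_arm(commands=[[0,0,-10,0],[0,0,-18,0],[0,5,-12,0],[0,10,-5,0],[0,12,-1,0],[0,12,0,0],[0,10,0,0],[0,5,0,0],[0,2,0,0],[0,0,0,0]])

```text
clock: 12.17
tool_pos: [0.5181, 0.087, 0.0369]
orientation: [-180.0, -0.0, 0.1]
force: [1.1, 0.8, -0.5]
opening: 0.0153
```

```bash
python3 - <<'E'
from h import *
o=get_obs(); print(o['tool_pos'],o['orientation'],o['force'],o['opening'])
s=snap('scene','scene7')
crop('scene7',320,130,420,230,8,'d9')
E
```

```text
[0.51814542 0.08701174 0.03692113] [-1.79970197e+02 -4.99276803e-02  8.66816627e-02] [ 1.07388995  0.76493766 -0.52583047] 0.01527903738738243
```

View pics/d9.png

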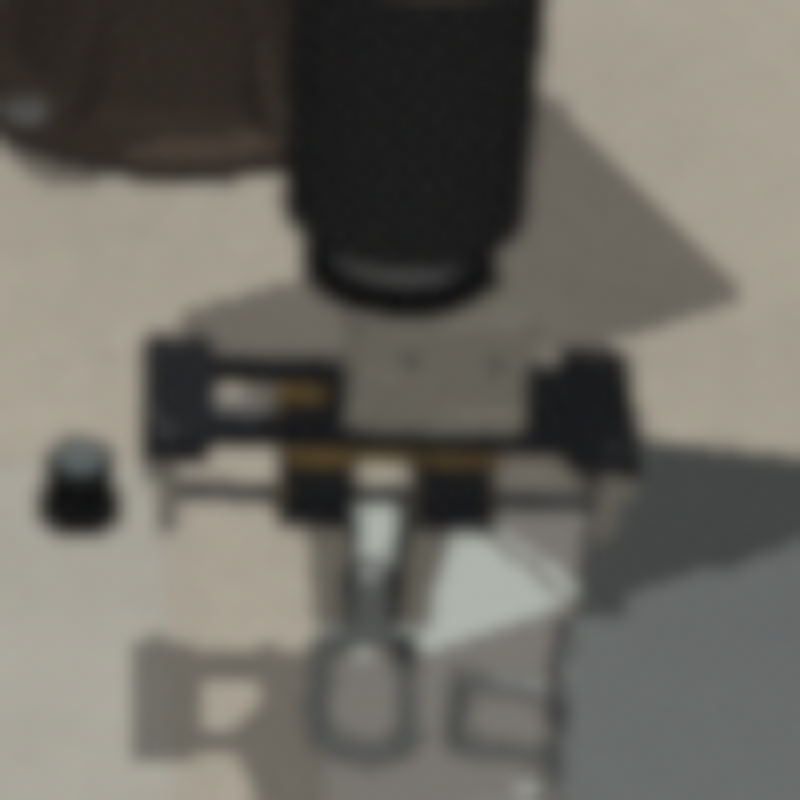

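```bash
python3 - <<'E'
from reg import *
import hk
s7=load('scene7'); T=np.array([.5181,.0870])
p=np.array([T[0]+.058,T[1],.0015]); zc=.0395
x0,y0,x1,y1,k=345,195,395,230,16
im=cv2.resize(s7['image'][y0:y1,x0:x1,::-1],None,fx=k,fy=k,interpolation=cv2.INTER_CUBIC)
im=np.clip(im.astype(float)*1.6,0,255).astype(np.uint8)
def dr(L,c): cv2.polylines(im,[np.array([((w2px(s7,q)-[x0,y0]+.5)*k-.5).round() for q in L],np.int32)],False,c,1)
for L in hk.outline(): dr([pose(p,(q[0],q[1],zc)) for q in L],(0,0,255))
dr([(.5808,.1176,.022),(.5808,.1176,.054)],(255,0,0))
dr([pose(p,(.005,.013,zc)),pose(p,(.005,.033,zc))],(0,255,0))
cv2.imwrite('pics/f2.png',im)
E
```

```text
[ 0.59187023 -0.221311   -0.59478253] -34.078528952419624 [[-0.   0.2]
 [-0.1 -0.2]
 [-0.2 -0. ]]
```

View pics/f2.png

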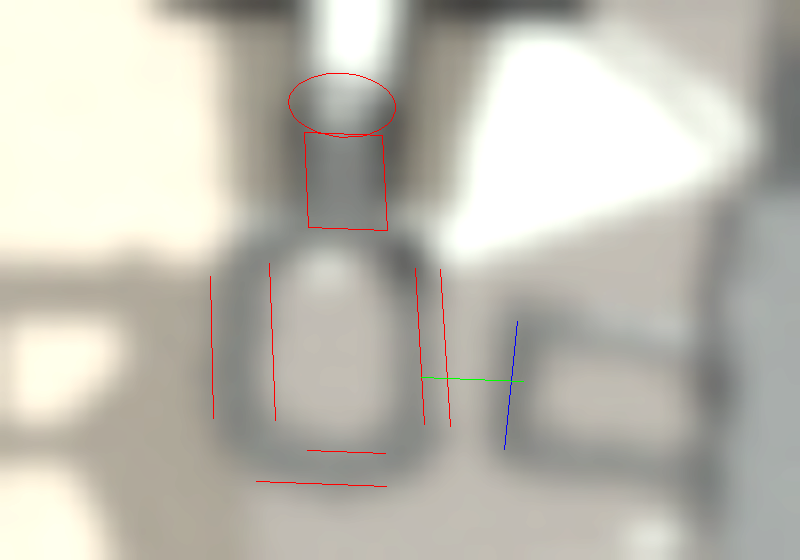

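jog_arm(commands=[[0,2,-0.5,0],[0,2,-0.5,0],[0,2,0,0],[0,2,0,0],[0,1.5,0,0],[0,1.5,0,0],[0,1.5,0,0],[0,1.5,0,0],[0,1,0,0],[0,1,0,0]])

```text
clock: 13.05
tool_pos: [0.5177, 0.1019, 0.0353]
orientation: [180.0, 0.0, 0.0]
force: [0.5, -0.9, -1.1]
opening: 0.0156
```

```bash
python3 - <<'E'
from h import *
o=get_obs(); print(o['tool_pos'],o['orientation'],o['force'],o['moment'])
E
```

```text
[0.51768408 0.10193811 0.03533761] [1.79978017e+02 2.89617288e-02 1.13112937e-02] [ 0.51192161 -0.92809233 -1.06037913] [-0.60849014  0.04453051 -0.14684411]
```

jog_arm(commands=[[0,1.5,0,0],[0,1.5,0,0],[0,1.5,0,0],[0,1.5,0,0],[0,1.5,0,0],[0,1.5,0,0],[0,1,0,0],[0,1,0,0],[0,0,0,0],[0,0,0,0]])

```text
clock: 13.88
tool_pos: [0.5177, 0.113, 0.0353]
orientation: [180.0, 0.0, 0.0]
force: [0.4, -2.8, -1.0]
opening: 0.0156
```

```bash
python3 - <<'E'
from h import *
o=get_obs(); print(o['tool_pos'],o['orientation'],o['force'],o['moment'])
s=snap('scene','scene8')
crop('scene8',345,195,395,230,16,'g1')
E
```

```text
[0.51768214 0.1129904  0.03533574] [1.79988423e+02 2.47038552e-02 1.37578762e-02] [ 0.35740546 -2.8383015  -1.03834527] [-1.1732923   0.07906225 -0.17184544]
```

View pics/g1.png

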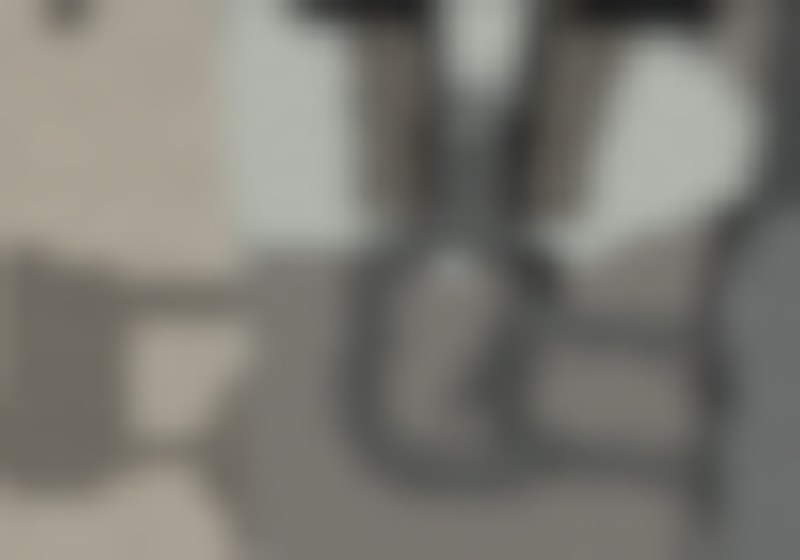

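jog_arm(commands=[[0,1,0,0],[0,1,0,0],[0,1,0,0],[0,1,0,0],[0,0.6,0,0],[0,0,0,0],[0,0,0,0],[0,0,0,0],[0,0,0,0],[0,0,0,0]])

```text
clock: 14.77
tool_pos: [0.5178, 0.1176, 0.0354]
orientation: [180.0, 0.0, 0.0]
force: [-0.9, -3.6, -2.0]
opening: 0.0156
```

```bash
python3 - <<'E'
from h import *
o=get_obs(); print(o['tool_pos'],o['orientation'],o['force'],o['moment'])
s=snap('scene','scene9')
crop('scene9',345,195,395,230,16,'g2')
E
```

```text
[0.51775744 0.11760981 0.03536734] [1.79993737e+02 1.60437156e-02 1.35990881e-02] [-0.93605647 -3.55068405 -2.00710466] [-1.35264178  0.35219803 -0.15902499]
```

View pics/g2.png

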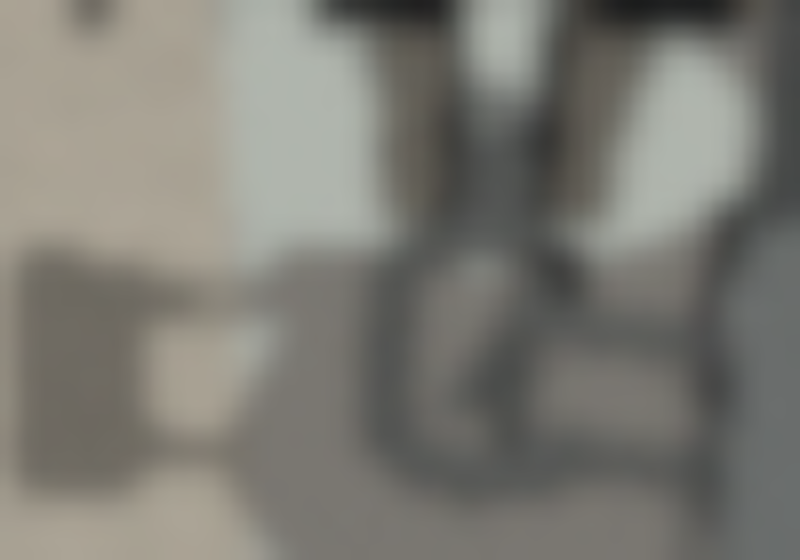

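jog_arm(commands=[[0,1,0,0],[0,1,0,0],[0,0.3,0,0],[-1.5,0,0,0],[-1.5,0,0,0],[-2,0,0,0],[-2,0,0,0],[-2,0,0,0],[-2,0,0,0],[-1,0,0,0]])

```text
clock: 15.65
tool_pos: [0.5055, 0.1201, 0.0355]
orientation: [-180.0, 0.0, 0.0]
force: [-0.9, -2.2, -1.6]
opening: 0.0152
```

```bash
python3 - <<'E'
from h import *
o=get_obs(); print(o['tool_pos'],o['orientation'],o['force'],o['moment'],o['opening'])
s=snap('scene','scene10')
crop('scene10',345,190,395,225,16,'g3')
E
```

```text
[0.50550536 0.12008716 0.03546913] [-1.79990656e+02  5.71482560e-03  2.37406591e-02] [-0.8915754  -2.24965828 -1.6258629 ] [-0.84509941  0.42078383 -0.12875669] 0.015235825392304603
```

View pics/g3.png

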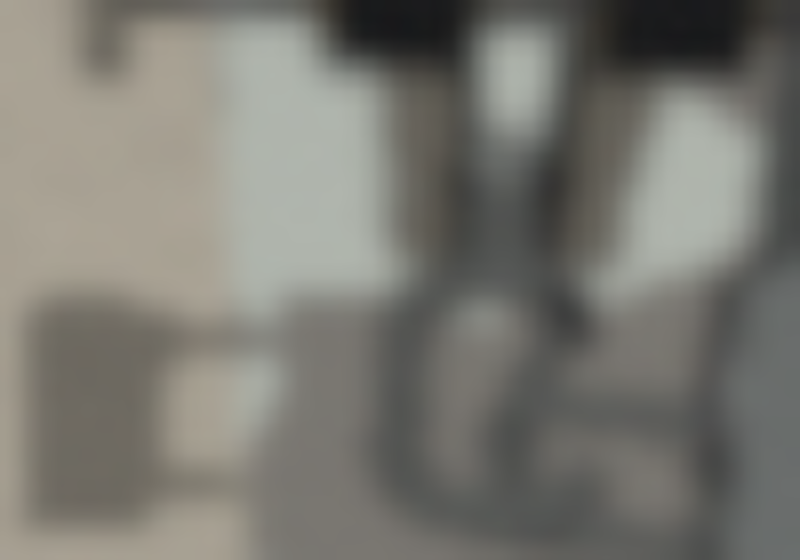

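jog_arm(commands=[[-1.5,0.5,0,0],[-1.5,0.5,0,0],[-1,0.5,0,0],[-1,0.5,0,0],[-0.5,0,0,0],[-0.5,0,0,0],[0,0,0,0],[0,0,0,0],[0,0,0,0],[0,0,0,0]])

```text
clock: 16.53
tool_pos: [0.5, 0.122, 0.0354]
orientation: [-180.0, -0.0, 0.0]
force: [0.0, -0.3, -1.8]
opening: 0.0154
```

```bash
python3 - <<'E'
from h import *
o=get_obs(); print(o['tool_pos'],o['orientation'],o['force'],o['moment'],o['opening'])
s=snap('scene','scene11')
crop('scene11',345,190,395,225,16,'g4')
E
```

```text
[0.4999969  0.12199455 0.03543091] [-1.79997953e+02 -3.56526628e-03  1.15053978e-02] [ 0.02007999 -0.31143259 -1.80186214] [-0.00926425  0.04001985 -0.02459109] 0.015395600499972725
```

View pics/g4.png

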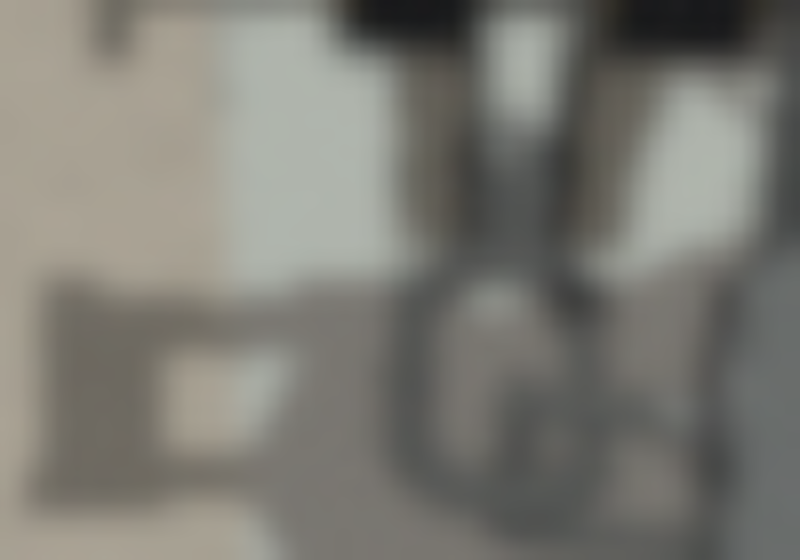

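jog_arm(commands=[[-0.5,0,0,0],[-0.5,0,0,0],[-0.5,0,0,0],[-0.5,0,0,0],[0,0,0,0],[0,0,0,0],[0,0,0,0],[0,0,0,0],[0,0,0,0],[0,0,0,0]])

```text
clock: 17.42
tool_pos: [0.4986, 0.1223, 0.0357]
orientation: [-180.0, -0.1, 0.0]
force: [5.3, -1.2, -1.3]
opening: 0.0156
```

jog_arm(commands=[[-0.2,0,0,0],[0,0,0,0],[0,0,0,0],[0,0,0,0],[0,0,0,0],[0,0,0,0],[0,0,0,0],[0,0,0,0],[0,0,0,0],[0,0,0,0]])

```text
clock: 18.25
tool_pos: [0.4985, 0.1223, 0.0357]
orientation: [-180.0, -0.1, 0.0]
force: [5.9, -0.5, -2.6]
opening: 0.0154
```

```bash
python3 - <<'E'
from h import *
o=get_obs(); print(o['tool_pos'],o['orientation'],o['force'],o['moment'],o['opening'])
s=snap('scene','scene12'); o=get_obs(); print(o['force'])
crop('scene12',345,190,395,225,16,'g5')
E
```

```text
[0.4985385  0.12231598 0.03572467] [-1.79966610e+02 -8.00753195e-02  2.88304340e-02] [ 5.85905591 -0.50593736 -2.5619084 ] [-0.47354754 -2.07105303 -0.0461039 ] 0.015373058341764393
[ 5.88376405 -0.69874084 -1.57702858]
```

View pics/g5.png

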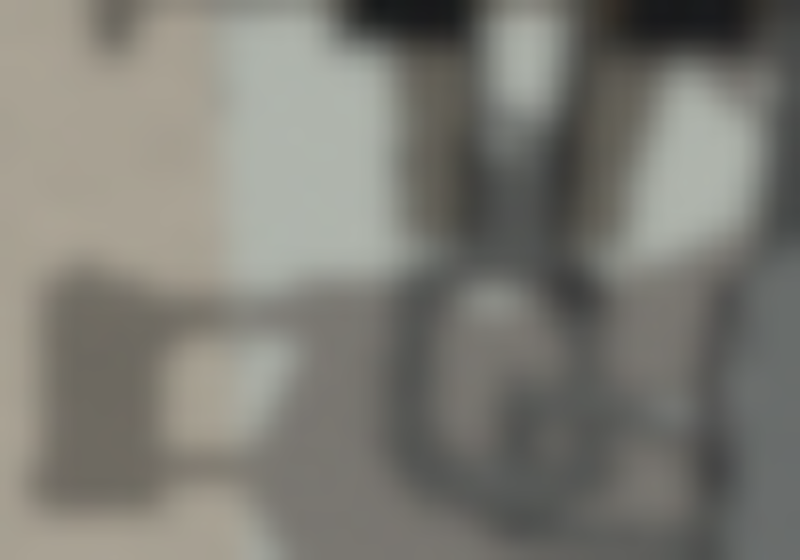

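jog_arm(commands=[[-0.2,0,0,0],[-0.2,0,0,0],[0,0,0,0],[0,0,0,0],[0,0,0,0],[0,0,0,0],[0,0,0,0],[0,0,0,0],[0,0,0,0],[0,0,0,0]])

```text
clock: 19.13
tool_pos: [0.4985, 0.1224, 0.0359]
orientation: [-180.0, -0.1, 0.0]
force: [7.3, -1.4, -2.1]
opening: 0.0155
```

jog_arm(commands=[[0.7,0,0,0],[0.7,0,0,0],[0.6,0,0,0],[0,0,-1.5,0],[0,0,-1.5,0],[0,0,-1.5,0],[0,0,-1,0],[0,0,-0.5,0],[0,0,0,0],[0,0,0,0]])

```text
clock: 19.97
tool_pos: [0.499, 0.1218, 0.0293]
orientation: [180.0, 0.0, 0.0]
force: [0.9, 0.0, -0.9]
opening: 0.0156
```

```bash
python3 - <<'E'
from h import *
o=get_obs(); print(o['tool_pos'],o['orientation'],o['force'],o['moment'],o['opening'])
E
```

```text
[0.49903246 0.12184536 0.02927037] [1.79983285e+02 3.27864027e-02 1.22732455e-02] [ 0.88342598  0.04775528 -0.87638414] [-0.02286513 -0.04862554 -0.01259014] 0.01563176871702984
```

jog_arm(commands=[[0,0,0,0],[0,0,0,0],[0,0,0,0],[0,0,0,0],[0,0,0,0],[0,0,0,0],[0,0,0,0],[0,0,0,0],[0,0,0,0],[0,0,0,0]], fingers=27)

```text
clock: 20.8
tool_pos: [0.4993, 0.122, 0.0294]
orientation: [180.0, 0.0, 0.0]
force: [-0.2, -1.1, 0.3]
opening: 0.0269
```

```bash
python3 - <<'E'
from h import *
o=get_obs(); print(o['tool_pos'],o['orientation'],o['force'],o['moment'],o['opening'])
s=snap('scene','scene13')
crop('scene13',345,175,395,225,14,'g6')
E
```

```text
[0.49929522 0.12197435 0.02942004] [1.79998099e+02 1.82955649e-03 1.92624783e-02] [-0.17649065 -1.06276653  0.27397757] [-0.04491161 -0.02541167  0.02460941] 0.026932332712527464
```

View pics/g6.png

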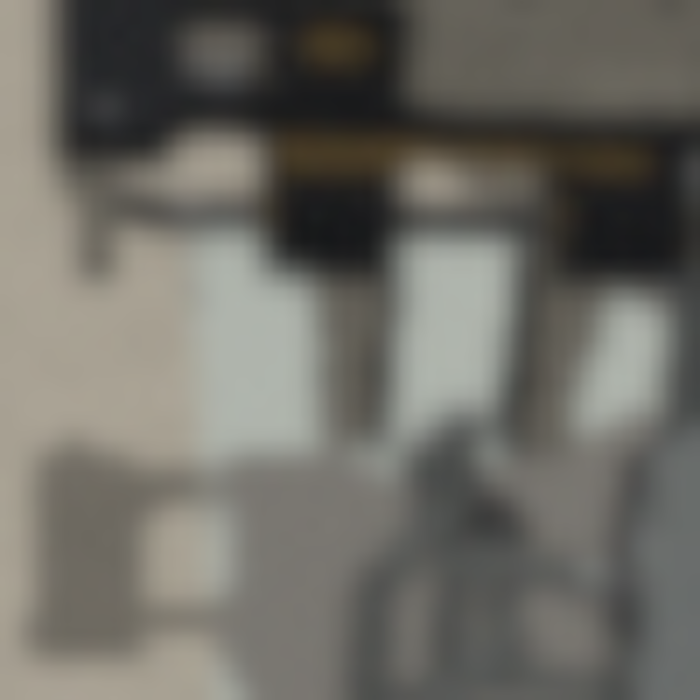

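jog_arm(commands=[[0,0,4,0],[0,0,10,0],[0,0,20,0],[0,0,25,0],[-3,-10,30,0],[-5,-25,20,0],[-5,-35,10,0],[-5,-35,0,0],[0,-35,0,0],[0,-25,0,0]])

```text
clock: 21.68
tool_pos: [0.4808, -0.045, 0.15]
orientation: [-180.0, -0.1, 0.0]
force: [0.8, -0.2, 0.1]
opening: 0.0268
```

jog_arm(commands=[[0,-30,0,0],[0,-35,0,0],[0,-35,0,0],[0,-30,0,0],[0,-20,0,0],[0,0,0,0],[0,0,0,0],[0,0,0,0],[0,0,0,0],[0,0,0,0]])

```text
clock: 22.52
tool_pos: [0.4815, -0.1922, 0.1488]
orientation: [-180.0, -0.0, 0.1]
force: [-0.3, 0.6, -0.2]
opening: 0.0273
```

```bash
python3 - <<'E'
from h import *
o=get_obs(); print(o['tool_pos'],o['force'],o['opening'])
s=snap('scene','scene14');s=snap('top','top14')
crop('scene14',350,185,400,235,14,'g7');crop('top14',220,150,290,220,10,'g8')
E
```

```text
[ 0.48146257 -0.1922043   0.14878377] [-0.29580429  0.55659418 -0.18653462] 0.027285271405312617
```

View pics/g7.png

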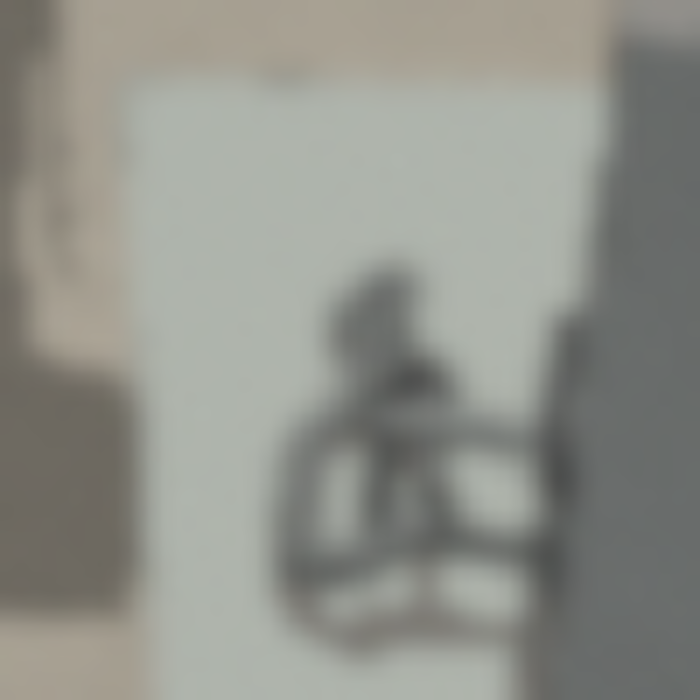

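View pics/g8.png

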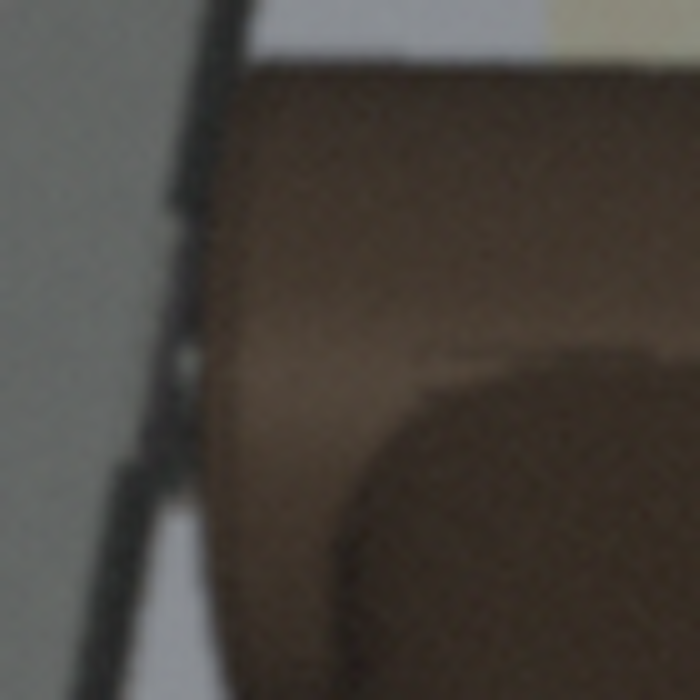

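View pics/scene14.png

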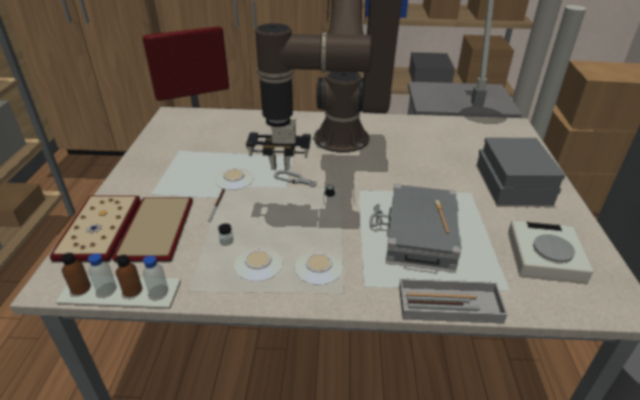

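jog_arm(commands=[[0,-15,10,0],[0,-25,10,0],[0,-30,10,0],[0,-30,0,0],[0,-30,0,0],[0,-30,0,0],[0,-30,0,0],[0,-30,0,0],[0,-25,0,0],[0,-15,0,0]])

```text
clock: 23.45
tool_pos: [0.4813, -0.4549, 0.178]
orientation: [180.0, 0.0, -0.0]
force: [0.8, -0.0, 0.6]
opening: 0.0271
```

```bash
python3 - <<'E'
from h import *
o=get_obs(); print(o['tool_pos'],o['force'],o['opening'])
s=snap('scene','scene15');s=snap('top','top15')
crop('scene15',360,195,400,235,16,'g9');crop('top15',220,160,270,210,14,'g10')
a=load('scene14')['image'].astype(int);b=load('scene15')['image'].astype(int); print(np.abs(a-b)[195:235,360:392].max(),np.abs(a-b)[195:235,360:392].mean())
E
```

```text
[ 0.48126606 -0.45488873  0.17796342] [ 0.81861823 -0.01017944  0.55714802] 0.027106022356329498
22 0.6143229166666667
```

View pics/g9.png

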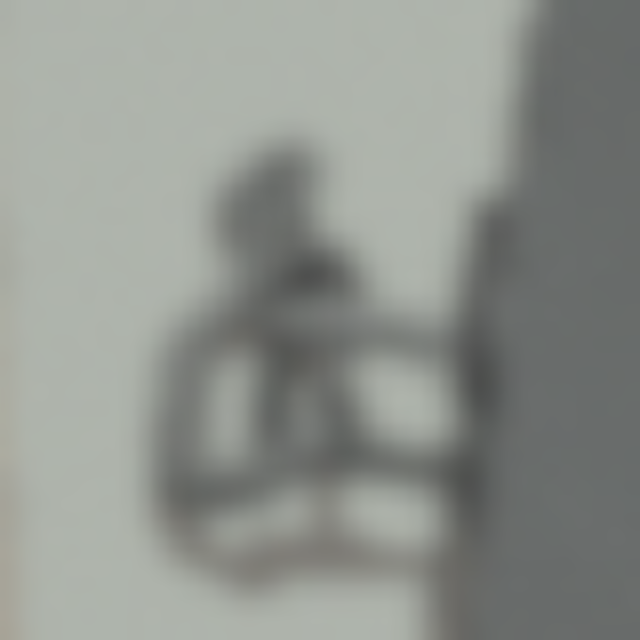

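View pics/g10.png

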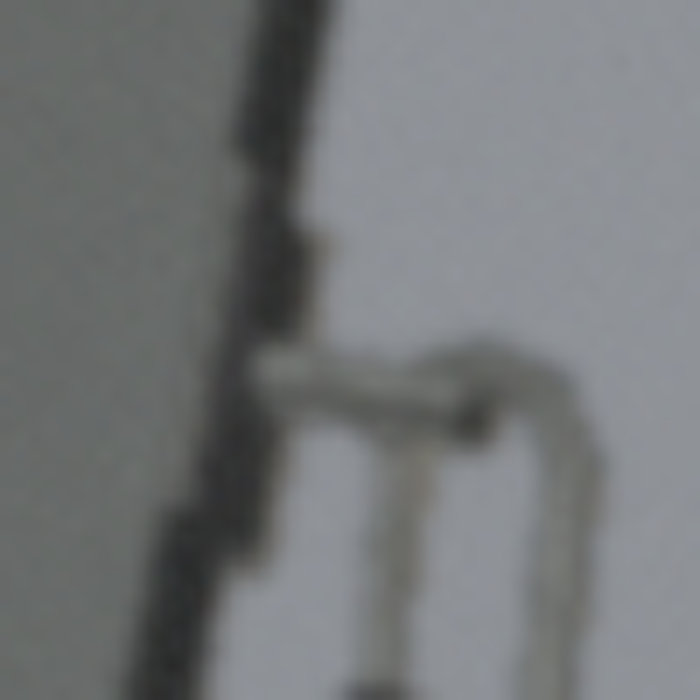

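View pics/top15.png

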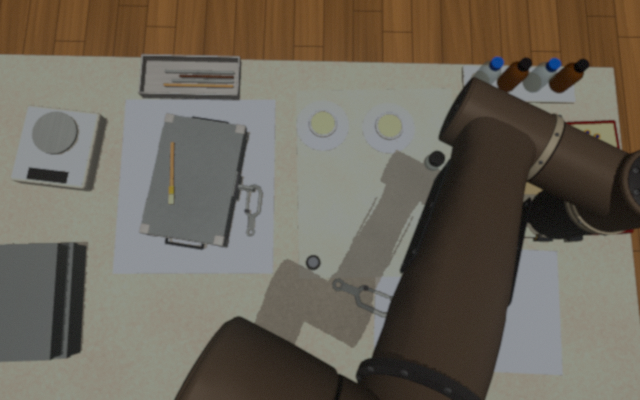

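```bash
python3 - <<'E'
from h import *
s=load('top15'); p=np.load('case.npy'); c,si=np.cos(p[2]),np.sin(p[2])
for u,v in [(328,240),(312,330),(285,460),(268,565)]:
    for z in (.010,.062):
        w=px2w(s,220+(u+.5)/14-.5,160+(v+.5)/14-.5,z=z); d=w[:2]-p[:2]; print(z,(d@[c,si]).round(4),(d@[-si,c]).round(4))
E
```

```text
0.01 -0.1059 -0.0326
0.062 -0.1153 -0.0219
0.01 -0.1059 -0.0154
0.062 -0.1154 -0.0055
0.01 -0.1053 0.0093
0.062 -0.1148 0.0181
0.01 -0.1057 0.029
0.062 -0.1152 0.0369
```

The top view puts the hasp's lower edge at case x = -106 mm and y ≈ -33 to +29 mm, so it is flat. The hook hangs still with its gate shut.

```bash
python3 -c "
from plant import *
print(close_job()); print(get_obs()['clock'])"
```

```text
the job is handed in; nothing more can be done
None
the job is handed in; nothing more can be done
```

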